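# Take a crucible's temperature while it rides on the coasting sample carousel

## Task

Take the infrared probe out of its stand and, holding it, give the sample carousel a gentle push (the steel peg is there for that) so that it turns freely at about one turn in five seconds. Then, without touching the carousel again, keep the probe upright with its nose about 3 cm above the mouth of the open crucible, over the mouth all the way as it rides round, for at least four seconds while it is still clearly turning and on until the carousel has come to rest by itself. The program finishes while still holding the probe there; leave everything else on the bench where it is.

Things in the scene. Friction and masses are not known exactly. Their poses are not given: they have to be found in the camera images.
- carousel: grey foot, 170 across, fixed to the bench, with an dark steel disc 300 across turning freely about the vertical axis through this origin (on the axis, at bench level, z up). Disc top 52 above the bench, hub top 66. Fixed on it: open crucible, steel peg across from it, and on the crucible's circle 60, 120, 240, 300 degrees from it four capped vials (28 across, tops 84 above the bench)
- rotor (a joint): turn of the disc, rad, growing counter-clockwise from above; no stops, may be pushed either way. Disc and load 1.7 kg, inertia 0.019 kg m2 nominal; drag 0.0018 N m s/rad plus 0.001 N m dry friction: it slows at about 0.05 rad/s2 plus a tenth of its speed per second, and from one turn in five seconds coasts about 9 to 16 s, depending on the load
- crucible_mouth (a point): centre of the mouth of the open white ceramic crucible: 50 across at the mouth, 45 high, mouth 97 above the bench. It rides on a circle of radius 100 about the carousel's axis
- peg (a point): a point on the axis of the upright round steel push peg (12 across, its top 152 above the bench), 122 above the bench; it rides on a circle of radius 130, straight across the axis from the crucible
- stand: grey square block 80 x 80, 45 high, fixed to the bench left or right of the carousel, with a round hole (27 across, 40 deep, floor 5 above the bench) in its middle that holds the probe. Origin at the centre of its underside
- probe: hand-held infrared probe, loose, about 120 g: a round rod 130 long, white body and black nose, standing upright nose down in the stand. Origin at the centre of the nose's end face (its lower end), z along the rod towards the back end. Nose 24 across over the first 48, then a body 32 across from 56 to 126, made to be gripped (for instance 95 from the nose end)
- mortar: white ceramic mortar bowl, 110 across, 50 high, standing left or right of the carousel, where the stand is not; a bystander, to be left alone. Origin at the centre of its underside
- mill_jar0: steel grinding jar, 72 across, 72 high, behind the carousel to the right; a bystander, to be left alone. Origin at the centre of its underside
- mill_jar1: second steel grinding jar, same size; a bystander, to be left alone. Origin at the centre of its underside
- mill_jar2: third steel grinding jar, same size; a bystander, to be left alone. Origin at the centre of its underside
- reagent: white reagent jar with a blue lid, 84 across, 150 high, behind the carousel to the left; a bystander, to be left alone. Origin at the centre of its underside
- beaker: glass beaker, 70 across, 90 high, behind the carousel to the left; a bystander, to be left alone. Origin at the centre of its underside
- crucible_cup: loose small solid-topped white crucible, 42 across, 42 high, on the bench near the robot, left; a bystander, to be left alone. Origin at the centre of its underside
- weight: brass balance weight, 36 across, 48 high, on the bench near the robot, right; a bystander, to be left alone. Origin at the centre of its underside

How it is judged:
On the way, in this order (a step that is already met when the one before it is completed fails the run):
1. the probe has been taken out of its stand (z of probe in the frame of stand above 0.06 m and contact force between probe and the fingers above 1 N), for 0.2 s.
2. the carousel has been set turning while the probe is held ((velocity of joint rotor above 0.4 rad/s or velocity of joint rotor below -0.4 rad/s) and contact force between probe and the fingers above 1 N), for 0.1 s.
3. for 4 s on end the upright nose stays over the crucible (25 mm sideways, 8 to 65 mm above the mouth, tilt 0.25 rad) while the untouched carousel turns faster than 0.2 rad/s (horizontal distance between probe and crucible_mouth below 0.025 m and z of probe in the frame of carousel between 0.105 and 0.162 m and angle between probe's own z axis and vertical below 0.25 rad and contact force between carousel and anything else below 0.1 N and (velocity of joint rotor above 0.2 rad/s or velocity of joint rotor below -0.2 rad/s)), for 4 s.
4. the nose is still over the crucible (same limits) while the untouched carousel slows down by itself, between 0.17 and 0.04 rad/s (horizontal distance between probe and crucible_mouth below 0.025 m and z of probe in the frame of carousel between 0.105 and 0.162 m and angle between probe's own z axis and vertical below 0.25 rad and contact force between carousel and anything else below 0.1 N and (velocity of joint rotor above 0.04 rad/s or velocity of joint rotor below -0.04 rad/s) and not (velocity of joint rotor above 0.17 rad/s or velocity of joint rotor below -0.17 rad/s)), for 0.8 s.
At the end, for the whole second after the job is handed in: the carousel stands still (under 0.03 rad/s) and nothing touches it; the probe is held in the fingers, upright within 0.25 rad, its nose within 25 mm sideways of the centre of the crucible's mouth and 8 to 65 mm above it (horizontal distance between probe and crucible_mouth below 0.025 m and z of probe in the frame of carousel between 0.105 and 0.162 m and angle between probe's own z axis and vertical below 0.25 rad and contact force between carousel and anything else below 0.1 N and velocity of joint rotor between -0.03 and 0.03 rad/s and contact force between probe and the fingers above 1 N); the arm keeps its last pose, push and grip.
It fails at once if the carousel is spun faster than 2.5 rad/s (velocity of joint rotor above 2.5 rad/s or velocity of joint rotor below -2.5 rad/s).
It fails at once if the carousel is struck or pressed with more than 15 N (contact force between carousel and anything else above 15 N).
It fails at once if a bystander is moved by more than 30 mm or tipped (distance of any of mortar, mill_jar0, mill_jar1, mill_jar2, reagent, beaker, crucible_cup, weight from where it was at the start of the episode above 0.03 m or angle between any of mortar, mill_jar0, mill_jar1, mill_jar2, reagent, beaker, crucible_cup, weight's own z axis and vertical above 0.5 rad).
It also fails if it takes over 70 s, if anything falls off the work surface, if the arm or the gripper's body presses on something with over 40 N, if the wrist force passes 120 N, or if a joint passes its speed limit or range.

## Robot

A 7-joint arm with a two-finger parallel gripper is mounted at the origin on the work surface. World frame = base frame: x ahead of the robot, y to its left, z up, the work surface at z = 0. Lengths are in m, angles in rad, forces in N, time in s.
With the tool pointing down it reaches from about 0.35 to 0.9 m from the base axis. Payload 8.1 kg.
Tool frame: the origin (TCP) lies between the finger pads; the fingertips stand 22 mm ahead of it and the grasp point (between the pads) lies 3 mm ahead of it; z points along the fingers, y is the line along which they close (so a half turn about z gives the same grasp; the last joint's range is limited). The gripper opens to 85 mm and grips with 20 to 120 N. Pads are 22 mm wide; open, the fingers measure 114 mm over their backs; the gripper's body (76 mm by 85 mm) begins 54 mm behind the grasp point. The pads swing forward as they close: fully open they stand 13 mm farther back than shut.
Start: joints at [1.176, 0.434, 0.025, 1.573, -0.012, 1.134, -0.075], TCP at [0.18, -0.599, 0.253] pointing down, gripper open.
Joint ranges: [-2.62, 2.62], [-0.44, 2.09], [-1.27, 1.32], [0.08, 2.57], [-1.32, 4.46], [0.12, 2], [-2.74, 2.74]. Speed limits (rad/s): [2.22, 2.22, 3.01, 3.01, 3.14, 3.14, 3.14].

## Interface

Orientations are given as a 3x3 rotation matrix whose columns are the frame's x, y, z axes.
In Python, from workcell import bot gives the robot as it stands. The module is installed in compiled form; this text tells all that it offers.
- The arm moves only by the tool step_arm, never from a script. Its argument "steps" is a list of rows, each an object with "jaw": the closure, from -1 (fully open) to 1 (shut); "travel": the shift along the tool's x, y, z each as a share of 0.25 m, from -1 to 1, a list of three; "roll": the turn about the tool's z as a share of pi rad, from -1 to 1. In form: [{"jaw": jaw, "travel": [dx, dy, dz], "roll": roll}, ...]. A call has 1 to 20 rows; each row shifts and turns the commanded pose from where the row before left it, along the tool's axes as they then stand; what a row does not reach is not made up. A row lasts 1/8 s, in which the tool goes at most 62.5 mm and 10.7 degrees, less where a joint would pass 70% of its speed; a pose out of reach is approached as far as the arm can. A call with a number of a shift or a turn outside -1 to 1 is refused whole. A call with a gripper value outside its range is refused whole. The fingers move at their own pace and stop on an object; "newtons" is the grip in N (left out, the last holds). Time passes only in rows, so rows that do not move let the fingers close. It gives the time, the measured TCP pose, the force, the opening and the grip force at its end, in the units of the state.
- bot.get_obs(): the state, without advancing time (a new reading comes with each control period).
- bot.capture(name): name is "scene" or "top" or "wrist"; returns a dict with "color" (480x640x3 uint8, red, green, blue), "fx", "fy", "cx", "cy" (pixels), "cam_to_world" (4x4, takes a point from camera to world coordinates). Camera axes: x right, y down, z forward; pixel columns grow to the right and rows downward; lengths in m; the calibration is good to about 2 mm. A picture is of the moment at which its call begins. There is no depth.
- bot.hand_in(): hands the job in; it is judged then, once.
The state is a dict: "time_s": time; "joints": joint angles; "joint_vel": joint speeds; "joint_efforts": joint torques, N m; "ee_pos": TCP position; "ee_rot": TCP orientation; "force": force on the tool from outside, world axes, zero at the start; "ft_torque": the same for the moment, N m; "grip_width": finger opening in m; "grip_force": force on a finger pad.
Only numpy, scipy, OpenCV 4.12 (cv2) and the standard library are available. Lean on these libraries where they do the work, as an engineer would, in place of code of your own. Each camera call takes 0.05 s, during which the arm holds its last target. There are 200 camera calls.

## Working session

There is one attempt and no reset: what is moved stays moved. The work goes in short steps, Python scripts to look and compute and a tool call to move; the robot and the scene stay as the last step left them, time stands still between calls to the robot, and variables do not carry over. Pictures are saved under pics/ and viewed, at most 10 in all, crops included, and the job is handed in when it is done.

Besides the shell and the picture viewer there is one more tool, called after "Request:" by a JSON object that holds its "method" and its "body". step_arm: Moves the arm, as the interface text tells. Shift numbers are shares of 0.25 m and turn numbers shares of pi rad, none past 1 either way. Its arguments: {"type":"object","properties":{"steps":{"type":"array","items":{"type":"object","properties":{"jaw":{"type":"number"},"travel":{"type":"array","items":{"type":"number"}},"roll":{"type":"number"}}}},"newtons":{"type":"number"}},"required":["steps"]}

```bash
mkdir -p pics; cat > h.py <<'E'
import numpy as np,cv2
from workcell import bot
def cap(n,f):
    c=bot.capture(n); cv2.imwrite('pics/'+f+'.png',c['color'][:,:,::-1]); np.savez('pics/'+f+'.npz',**c); return c
def px(c,u,v,z):
    M=np.array(c['cam_to_world']); d=M[:3,:3]@[(u-c['cx'])/c['fx'],(v-c['cy'])/c['fy'],1]; o=M[:3,3]
    return o+d*(z-o[2])/d[2]
def proj(c,p):
    M=np.linalg.inv(np.array(c['cam_to_world'])); q=M[:3,:3]@p+M[:3,3]
    return c['fx']*q[0]/q[2]+c['cx'],c['fy']*q[1]/q[2]+c['cy']
E
python3 - <<'E'
from h import *
for n in('scene','top'):
    c=cap(n,n+'0'); print(n,c['fx'],c['cx'],c['cy'],np.round(c['cam_to_world'],3).tolist())
o=bot.get_obs(); print(o)
E
```

```text
scene 541.8837286204608 319.3736822640156 230.62919261065295 [[0.69, 0.614, -0.382, 0.952], [0.724, -0.593, 0.353, -0.339], [-0.01, -0.52, -0.854, 0.95], [0.0, 0.0, 0.0, 1.0]]
top 511.0004889628008 323.0344431426675 239.59191559164267 [[0.018, -0.986, 0.167, 0.415], [-1.0, -0.021, -0.021, 0.027], [0.024, -0.166, -0.986, 0.984], [0.0, 0.0, 0.0, 1.0]]
{'time_s': 0.1, 'joints': array([ 1.1763896 ,  0.43513602,  0.02495688,  1.57397644, -0.01161199,
        1.13403144, -0.07512177]), 'joint_vel': array([-5.74434179e-05, -1.27012163e-03,  3.63976298e-04, -2.01863253e-03,
        6.05539977e-04,  7.73249666e-04, -1.95738270e-04]), 'joint_efforts': array([ 2.82679204e-03, -6.71759677e+01,  1.02807619e+00, -3.16904283e+01,
        1.57454802e-02,  7.34308327e-03, -8.08242271e-05]), 'ee_pos': array([ 0.17964711, -0.5981881 ,  0.25262646]), 'ee_rot': array([[ 9.57748885e-01,  2.87605310e-01, -5.08425203e-04],
       [ 2.87605738e-01, -9.57747994e-01,  1.31115827e-03],
       [-1.09847138e-04, -1.40198638e-03, -9.99999011e-01]]), 'force': array([ 0.22142273, -0.14322352, -0.48689414]), 'ft_torque': array([-0.02684053, -0.01984773,  0.03207743]), 'grip_force': 0.0, 'grip_width': 0.08532501421246208}
```

View pics/top0.png

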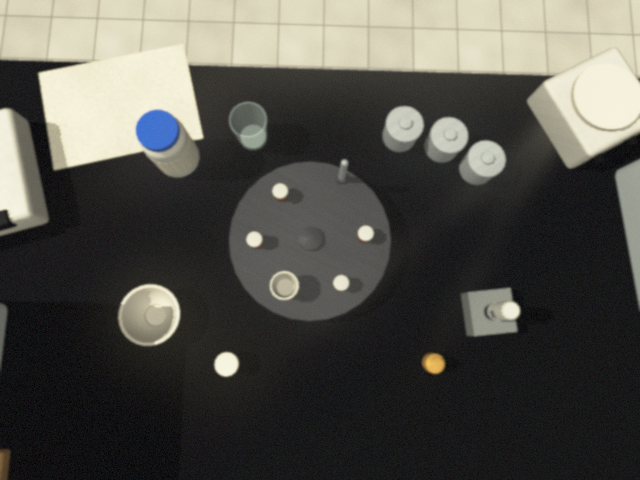

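View pics/scene0.png

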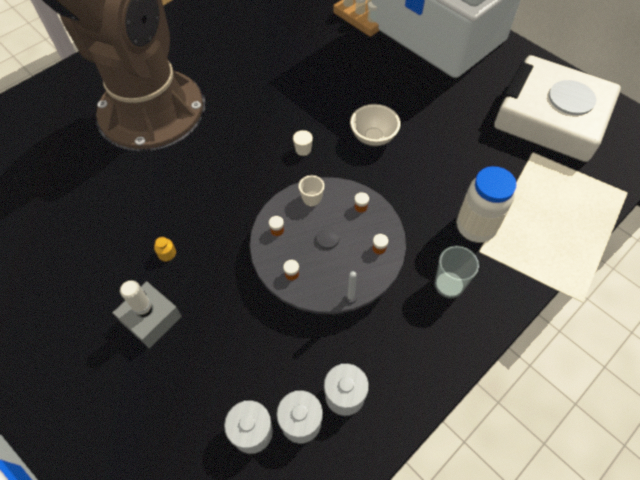

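```bash
cat > fit.py <<'E'
from h import *
from scipy.optimize import least_squares
T=dict(np.load('pics/top0.npz'));S=dict(np.load('pics/scene0.npz'))
# angle offsets from crucible, r, z, top px, scene px
P=[(0,.1,.097,(284,285),(312,185)),(np.pi,.13,.152,(344,162),(352,273))]
from itertools import permutations
def model(p):
    r=[]
    for a,R,z,t,s in P:
        w=np.array([p[0]+R*np.cos(p[2]+a),p[1]+R*np.sin(p[2]+a),z])
        r+=list(np.subtract(proj(T,w),t)[:])+list(np.subtract(proj(S,w),s))
    return np.array(r)
for t in[(280,190),(254,239),(366,233),(341,283)]: print('vial',px(T,*t,.084))
for s in[(362,199),(381,240),(276,223),(291,267)]: print('vialS',px(S,*s,.084))
r=least_squares(model,[.42,0.03,3]); print(r.x,np.round(r.fun,1))
print('probe',px(T,510,311,.135),px(S,131,289,.135))
print('weight',px(T,433,363,.048),'peg',px(T,344,162,.152),'cup',px(T,226,364,.042))
print('stand', [px(T,*q,.045)[:2] for q in[(461,293),(511,289),(517,331),(468,336)]])
for n,q,z in[('jar',(404,118),.072),('jar',(448,132),.072),('jar',(488,157),.072),('reag',(158,131),.15),('beak',(248,120),.09),('mortar',(150,315),.05)]: print(n,px(T,*q,z))
E
python3 fit.py
```

```text
vial [0.65690755 0.08754692 0.084     ]
vial [0.56589444 0.13090489 0.084     ]
vial [ 0.5811434  -0.06888446  0.084     ]
vial [ 0.49060819 -0.02504802  0.084     ]
vialS [0.57008031 0.12758127 0.084     ]
vialS [0.65842967 0.08660463 0.084     ]
vialS [ 0.49549036 -0.02863112  0.084     ]
vialS [ 0.58455362 -0.07089893  0.084     ]
[0.57411636 0.03116744 2.68990619] [-0.2 -0.  -0.4 -0.4  1.1 -0.5  0.6 -0.7]
probe [ 0.445342   -0.30353293  0.135     ] [ 0.4523518  -0.30536297  0.135     ]
weight [ 0.35337723 -0.19400979  0.048     ] peg [ 0.6901966  -0.02379269  0.152     ] cup [0.34535219 0.17657922 0.042     ]
stand [array([ 0.47977433, -0.24892513]), array([ 0.48892998, -0.34225268]), array([ 0.41256075, -0.34992057]), array([ 0.40204796, -0.25957986])]
jar [ 0.80625354 -0.14148861  0.072     ]
jar [ 0.78063094 -0.22466101  0.072     ]
jar [ 0.73331891 -0.29901464  0.072     ]
reag [0.73768402 0.29364182 0.15      ]
beak [0.78661014 0.15008692 0.09      ]
mortar [0.42936696 0.31523968 0.05      ]
```

Request:
{"method": "step_arm", "body": {"steps": [{"jaw": -1,"travel": [0,0,0],"roll": 0.0465},{"jaw": -1,"travel": [0,0,0],"roll": 0.0465},{"jaw": -1,"travel": [0.133,-0.147,0],"roll": 0},{"jaw": -1,"travel": [0.133,-0.147,0],"roll": 0},{"jaw": -1,"travel": [0.133,-0.147,0],"roll": 0},{"jaw": -1,"travel": [0.133,-0.147,0],"roll": 0},{"jaw": -1,"travel": [0.133,-0.147,0],"roll": 0},{"jaw": -1,"travel": [0.133,-0.147,0],"roll": 0},{"jaw": -1,"travel": [0.133,-0.147,0],"roll": 0},{"jaw": -1,"travel": [0.133,-0.147,0],"roll": 0},{"jaw": -1,"travel": [0,0,0],"roll": 0},{"jaw": -1,"travel": [0,0,0],"roll": 0}], "newtons": 60}}

```text
time_s: 1.6
ee_pos: [0.4454, -0.305, 0.253]
ee_rot: [[1.0, -0.0, -0.001], [-0.0, -1.0, -0.0], [-0.001, 0.0, -1.0]]
force: [0.7, -0.3, 0.3]
grip_width: 0.0857
grip_force: 0.0
```

```bash
python3 - <<'E'
from h import *
c=cap('wrist','w1'); o=bot.get_obs(); print(o['time_s'],o['ee_pos'],np.round(o['ee_rot'],3).tolist(),np.round(c['cam_to_world'],3).tolist())
print(proj(c,np.array([.447,-.303,.135])))
E
```

```text
1.65 [ 0.44498185 -0.30563191  0.25305818] [[1.0, -0.002, -0.001], [-0.002, -1.0, -0.0], [-0.001, 0.0, -1.0]] [[-0.001, -0.966, -0.26, 0.512], [-1.0, 0.001, -0.0, -0.305], [0.0, 0.26, -0.966, 0.374], [0.0, 0.0, 0.0, 1.0]]
(np.float64(309.97283922459525), np.float64(243.155913465204))
```

View pics/w1.png

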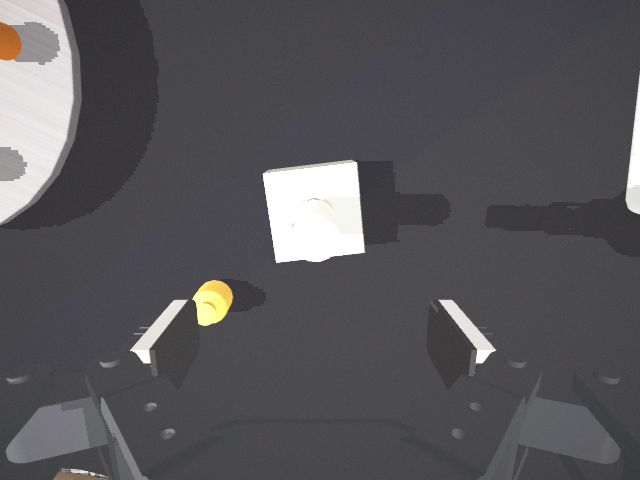

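```bash
python3 - <<'E'
from h import *
c=dict(np.load('pics/w1.npz')); print(px(c,317,240,.135),px(c,315.2,212.2,.045))
T=dict(np.load('pics/top0.npz'));print(px(T,489.2,312.2,.045))
E
```

```text
[ 0.44910981 -0.30754663  0.135     ] [ 0.45057388 -0.30698509  0.045     ]
[ 0.44564791 -0.3000237   0.045     ]
```

Request:
{"method": "step_arm", "body": {"steps": [{"jaw": -1,"travel": [0.016,0.004,0.1],"roll": 0},{"jaw": -1,"travel": [0,0,0.1],"roll": 0},{"jaw": -1,"travel": [0,0,0.1],"roll": 0},{"jaw": -1,"travel": [0,0,0.1],"roll": 0},{"jaw": -1,"travel": [0,0,0.1],"roll": 0},{"jaw": -1,"travel": [0,0,0.1],"roll": 0},{"jaw": 1,"travel": [0,0,0],"roll": 0},{"jaw": 1,"travel": [0,0,0],"roll": 0},{"jaw": 1,"travel": [0,0,0],"roll": 0},{"jaw": 1,"travel": [0,0,0],"roll": 0},{"jaw": 1,"travel": [0,0,0],"roll": 0},{"jaw": 1,"travel": [0,0,0],"roll": 0},{"jaw": 1,"travel": [0,0,0],"roll": 0},{"jaw": 1,"travel": [0,0,0],"roll": 0}], "newtons": 60}}

```text
time_s: 3.4
ee_pos: [0.4505, -0.3065, 0.1047]
ee_rot: [[1.0, -0.001, 0.002], [-0.001, -1.0, -0.002], [0.002, 0.002, -1.0]]
force: [-0.5, -0.4, 6.6]
grip_width: 0.0304
grip_force: 59.1
```

Request:
{"method": "step_arm", "body": {"steps": [{"jaw": 1,"travel": [0,0,-0.06],"roll": 0},{"jaw": 1,"travel": [0,0,-0.08],"roll": 0},{"jaw": 1,"travel": [0,0,-0.08],"roll": 0},{"jaw": 1,"travel": [0,0,-0.08],"roll": 0},{"jaw": 1,"travel": [0,0,-0.09],"roll": 0},{"jaw": 1,"travel": [0,0,-0.09],"roll": 0},{"jaw": 1,"travel": [0.11,-0.119,0],"roll": 0},{"jaw": 1,"travel": [0.11,-0.119,0],"roll": 0},{"jaw": 1,"travel": [0.11,-0.119,0],"roll": 0},{"jaw": 1,"travel": [0.11,-0.119,0],"roll": 0},{"jaw": 1,"travel": [0.11,-0.119,0],"roll": 0},{"jaw": 1,"travel": [0.11,-0.119,0],"roll": 0},{"jaw": 1,"travel": [0.11,-0.119,0],"roll": 0},{"jaw": 1,"travel": [0.11,-0.119,0],"roll": 0},{"jaw": 1,"travel": [0,0,0],"roll": 0},{"jaw": 1,"travel": [0,0,0],"roll": 0}]}}

```text
time_s: 5.4
ee_pos: [0.6696, -0.0683, 0.2238]
ee_rot: [[1.0, -0.0, -0.0], [-0.0, -1.0, -0.001], [-0.0, 0.001, -1.0]]
force: [1.1, -0.8, -1.6]
grip_width: 0.0308
grip_force: 59.5
```

```bash
python3 - <<'E'
from h import *
o=bot.get_obs(); print(o['time_s'],o['ee_pos'],o['grip_width'],o['grip_force'])
a=cap('scene','s2')['color'];b=cap('wrist','w2')['color'];t=cap('top','t2')['color']
im=np.hstack([a[100:420,160:480],b[60:480,60:580][:,:][:320,:480]]);
cv2.imwrite('pics/m2.png',im[:,:,::-1])
cv2.imwrite('pics/t2c.png',t[100:360,180:500][:,:,::-1])
E
```

```text
5.4 [ 0.6695971  -0.0683223   0.22379284] 0.030752669251786744 59.508359134197235
```

View pics/m2.png

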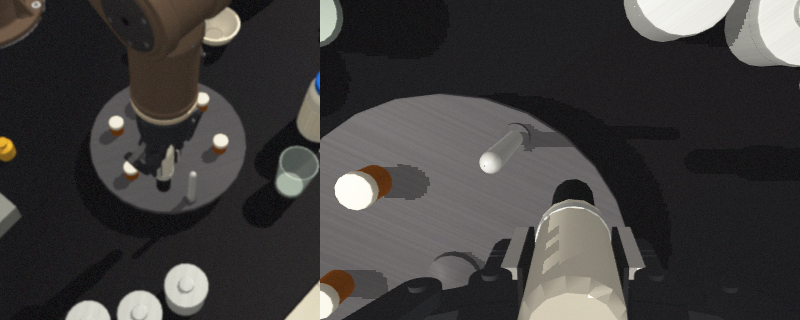

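View pics/t2c.png

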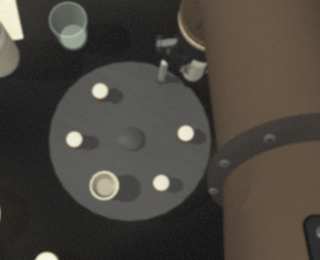

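```bash
cat > trk.py <<'E'
from h import *
C=np.array([.574,.031])
OFF=np.radians([60,120,240,300])
def score(cams,th):
    s=0
    for g,c in cams:
        for a in OFF+th:
            u,v=proj(c,np.array([*(C+.1*np.array([np.cos(a),np.sin(a)])),.084]))
            x,y=int(round(u*4)),int(round(v*4))
            s+=min(float(g[min(max(y,0),1919),min(max(x,0),2559)]),200)
    return s
def prep(c):
    g=c['color'].astype(np.float32); g=g.min(2)   # white caps
    g=cv2.GaussianBlur(g,(0,0),2.5)-cv2.GaussianBlur(g,(0,0),9)
    return cv2.resize(g,(2560,1920),interpolation=cv2.INTER_LINEAR).clip(0),c
def theta(cs,guess,w=.45):
    cams=[prep(c) for c in cs]; t=np.arange(guess-w,guess+w,.01)
    s=np.array([score(cams,x) for x in t]); i=s.argmax(); m=s>.8*s[i]; m&=abs(t-t[i])<.1
    return (t[m]*s[m]).sum()/s[m].sum(), s[i]
def look(guess,w=.45):
    tm=bot.get_obs()['time_s']; a=bot.capture('top'); tb=bot.get_obs()['time_s']; b=bot.capture('scene')
    r=theta([a],guess,w),theta([b],guess,w); o=bot.get_obs()
    print('t',tm,'top',np.round(r[0],3),'t',tb,'scene',np.round(r[1],3),'ee',np.round(o['ee_pos'],4),'now',o['time_s'],'f',np.round(o['force'],1))
E
python3 - <<'E'
from trk import *
for n in('t2','s2','top0','scene0'): print(n,theta([dict(np.load(f'pics/{n}.npz'))],2.6))
w=dict(np.load('pics/w2.npz')); print(px(w,230,221,.152))
# push rows
C=np.array([.574,.031]);ph=-.4517
def pc(ph,g=.018): return C+.13*np.array([np.cos(ph),np.sin(ph)])-g*np.array([-np.sin(ph),np.cos(ph)])
p=np.array([.6696,-.0683]); L=[pc(ph,.028),pc(ph,.023),pc(ph,.0205),pc(ph,.018)]
for d in(.02,.04,.06,.08,.10,.12,.14,.152,.155): ph+=d; L.append(pc(ph))
print('end',ph,L[-1])
for q in L:
    r=np.round((q-p)*[4,-4],3); p=p+r/[4,-4]; print(r.tolist())
E
```

```text
t2 (np.float64(2.694947645145207), np.float64(357.78265380859375))
s2 (np.float64(2.6844576937241573), np.float64(370.60645294189453))
top0 (np.float64(2.694956483421965), np.float64(357.6900177001953))
scene0 (np.float64(2.694935480554545), np.float64(398.66351318359375))
[ 0.69546368 -0.02639308  0.152     ]
end 0.4153 [0.70021175 0.06698046]
[0.037, -0.069]
[0.008, -0.018]
[0.005, -0.009]
[0.004, -0.009]
[0.006, -0.009]
[0.011, -0.018]
[0.015, -0.028]
[0.017, -0.038]
[0.018, -0.049]
[0.014, -0.062]
[0.007, -0.073]
[-0.003, -0.079]
[-0.017, -0.08]
```

Request:
{"method": "step_arm", "body": {"steps": [{"jaw": 1,"travel": [0.022,-0.043,0],"roll": 0},{"jaw": 1,"travel": [0.015,-0.026,0],"roll": 0},{"jaw": 1,"travel": [0.008,-0.018,0],"roll": 0},{"jaw": 1,"travel": [0.005,-0.009,0],"roll": 0},{"jaw": 1,"travel": [0.004,-0.009,0],"roll": 0},{"jaw": 1,"travel": [0.006,-0.009,0],"roll": 0},{"jaw": 1,"travel": [0.011,-0.018,0],"roll": 0},{"jaw": 1,"travel": [0.015,-0.028,0],"roll": 0},{"jaw": 1,"travel": [0.017,-0.038,0],"roll": 0},{"jaw": 1,"travel": [0.018,-0.049,0],"roll": 0},{"jaw": 1,"travel": [0.014,-0.062,0],"roll": 0},{"jaw": 1,"travel": [0.007,-0.073,0],"roll": 0},{"jaw": 1,"travel": [-0.003,-0.079,0],"roll": 0},{"jaw": 1,"travel": [-0.017,-0.08,0],"roll": 0},{"jaw": 1,"travel": [-0.06,-0.03,0],"roll": 0},{"jaw": 1,"travel": [-0.08,0,0],"roll": 0},{"jaw": 1,"travel": [-0.08,0.02,0],"roll": 0}]}}

```text
time_s: 7.68
ee_pos: [0.6445, 0.0718, 0.2234]
ee_rot: [[1.0, 0.001, 0.0], [0.001, -1.0, 0.001], [0.0, -0.001, -1.0]]
force: [0.6, -0.3, -0.4]
grip_width: 0.0308
grip_force: 59.6
```

```bash
python3 - <<'E'
from trk import *
look(4.2,.6)
E
```

```text
t 7.675 top [ 4.4   10.393] t 7.725 scene [  4.145 305.55 ] ee [0.6437 0.0705 0.2237] now 7.775 f [ 1.3 -0.  -1.5]
```

Request:
{"method": "step_arm", "body": {"steps": [{"jaw": 1,"travel": [-0.014,0.1,0],"roll": 0},{"jaw": 1,"travel": [-0.014,0.144,0],"roll": 0},{"jaw": 1,"travel": [-0.014,0.144,0],"roll": 0},{"jaw": 1,"travel": [-0.014,0.1,0],"roll": 0}]}}

```text
time_s: 8.28
ee_pos: [0.632, -0.0536, 0.2235]
ee_rot: [[1.0, -0.002, 0.001], [-0.002, -1.0, -0.001], [0.001, 0.001, -1.0]]
force: [0.1, -0.7, -0.9]
grip_width: 0.0305
grip_force: 59.6
```

```bash
python3 - <<'E'
from trk import *
look(4.83,.5)
E
```

```text
t 8.275 top [  4.8   331.422] t 8.325 scene [  4.851 300.219] ee [ 0.6317 -0.0559  0.2234] now 8.375 f [ 0.7  0.2 -1.2]
```

```bash
cat > plan.py <<'E'
import sys,json
from trk import C,np
# t_meas th w t_now px py N [a b]
def plan(tm,th,w,tn,p,N,a=.053,b=.095,lead=.015):
    t=np.linspace(0,6,6001); k=w+a/b
    W=np.maximum(k*np.exp(-b*t)-a/b,0); TH=th+np.cumsum(W)*.001
    f=lambda x:np.interp(x-tm,t,TH); p=np.array(p,float)
    psi=np.arctan2(p[1]-C[1],p[0]-C[0]); psi+=2*np.pi*round((f(tn)-psi)/2/np.pi); rows=[]
    for i in range(1,N+1):
        th=max(f(tn+i/8+lead),psi if i<6 else -9); q=C+.1*np.array([np.cos(th),np.sin(th)])
        r=np.round((q-p)*[4,-4],3); n=np.hypot(*r)
        if n>.2: r=np.round(r*.2/n,3)
        p=p+r/[4,-4]; rows.append({"jaw":1,"travel":[*r.tolist(),0],"roll":0})
    print(json.dumps(rows)); e=tn+N/8; print('cmd end',p.round(4),'t',e,'th',f(e),'w',np.interp(e-tm,t,W))
E
python3 -c "
from plan import *
plan(8.325,4.853,1.127,8.375,(.6317,-.0559),14)"
```

```text
[{"jaw": 1, "travel": [-0.01, -0.014, 0], "roll": 0}, {"jaw": 1, "travel": [0.0, -0.0, 0], "roll": 0}, {"jaw": 1, "travel": [0.012, -0.009, 0], "roll": 0}, {"jaw": 1, "travel": [0.041, -0.033, 0], "roll": 0}, {"jaw": 1, "travel": [0.035, -0.037, 0], "roll": 0}, {"jaw": 1, "travel": [0.03, -0.041, 0], "roll": 0}, {"jaw": 1, "travel": [0.023, -0.044, 0], "roll": 0}, {"jaw": 1, "travel": [0.018, -0.045, 0], "roll": 0}, {"jaw": 1, "travel": [0.012, -0.046, 0], "roll": 0}, {"jaw": 1, "travel": [0.007, -0.047, 0], "roll": 0}, {"jaw": 1, "travel": [0.001, -0.046, 0], "roll": 0}, {"jaw": 1, "travel": [-0.004, -0.045, 0], "roll": 0}, {"jaw": 1, "travel": [-0.009, -0.043, 0], "roll": 0}, {"jaw": 1, "travel": [-0.013, -0.041, 0], "roll": 0}]
cmd end [0.6675 0.0668] t 10.125 th 6.6374588359951945 w 0.8621708963972087
```

Request:
{"method": "step_arm", "body": {"steps": [{"jaw": 1,"travel": [-0.01,-0.014,0],"roll": 0},{"jaw": 1,"travel": [0.0,0.0,0],"roll": 0},{"jaw": 1,"travel": [0.012,-0.009,0],"roll": 0},{"jaw": 1,"travel": [0.041,-0.033,0],"roll": 0},{"jaw": 1,"travel": [0.035,-0.037,0],"roll": 0},{"jaw": 1,"travel": [0.03,-0.041,0],"roll": 0},{"jaw": 1,"travel": [0.023,-0.044,0],"roll": 0},{"jaw": 1,"travel": [0.018,-0.045,0],"roll": 0},{"jaw": 1,"travel": [0.012,-0.046,0],"roll": 0},{"jaw": 1,"travel": [0.007,-0.047,0],"roll": 0},{"jaw": 1,"travel": [0.001,-0.046,0],"roll": 0},{"jaw": 1,"travel": [-0.004,-0.045,0],"roll": 0},{"jaw": 1,"travel": [-0.009,-0.043,0],"roll": 0},{"jaw": 1,"travel": [-0.013,-0.041,0],"roll": 0}]}}

```text
time_s: 10.12
ee_pos: [0.6671, 0.0714, 0.2233]
ee_rot: [[1.0, -0.0, -0.0], [-0.0, -1.0, -0.0], [-0.0, 0.0, -1.0]]
force: [0.8, -0.8, -0.2]
grip_width: 0.0309
grip_force: 59.6
```

```bash
python3 - <<'E'
from trk import *
look(6.64,.4)
c=cap('wrist','w3')
E
```

```text
t 10.125 top [6.58  6.539] t 10.175 scene [  6.82  260.956] ee [0.6668 0.0727 0.2234] now 10.225 f [-0.1  0.6 -1.4]
```

View pics/w3.png

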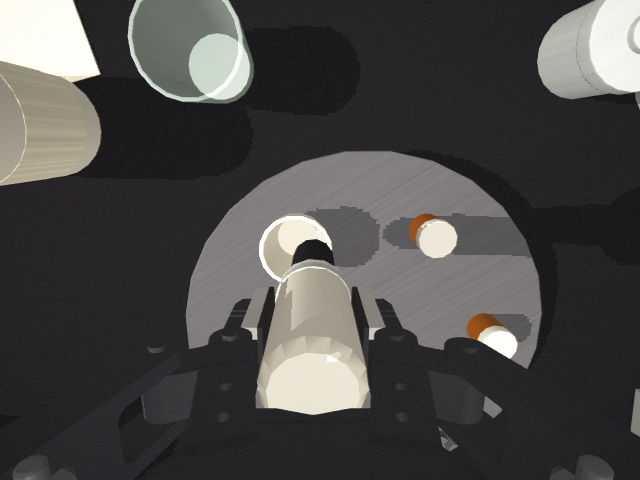

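```bash
python3 -c "
from plan import *
from h import px
print(px(dict(np.load('pics/w3.npz')),295,248,.097))
plan(10.175,6.82,.955,10.275,(.6669,.071),12,.042,.075)"
```

```text
[0.66275423 0.08494639 0.097     ]
[{"jaw": 1, "travel": [-0.083, -0.117, 0], "roll": 0}, {"jaw": 1, "travel": [-0.033, -0.031, 0], "roll": 0}, {"jaw": 1, "travel": [-0.037, -0.027, 0], "roll": 0}, {"jaw": 1, "travel": [-0.039, -0.022, 0], "roll": 0}, {"jaw": 1, "travel": [-0.04, -0.018, 0], "roll": 0}, {"jaw": 1, "travel": [-0.041, -0.013, 0], "roll": 0}, {"jaw": 1, "travel": [-0.042, -0.008, 0], "roll": 0}, {"jaw": 1, "travel": [-0.042, -0.004, 0], "roll": 0}, {"jaw": 1, "travel": [-0.041, 0.001, 0], "roll": 0}, {"jaw": 1, "travel": [-0.041, 0.005, 0], "roll": 0}, {"jaw": 1, "travel": [-0.039, 0.008, 0], "roll": 0}, {"jaw": 1, "travel": [-0.037, 0.013, 0], "roll": 0}]
cmd end [0.5382 0.1242] t 11.775 th 8.209076521614955 w 0.7836844616264937
```

Request:
{"method": "step_arm", "body": {"steps": [{"jaw": 1,"travel": [-0.075,-0.105,0],"roll": 0},{"jaw": 1,"travel": [-0.04,-0.038,0],"roll": 0},{"jaw": 1,"travel": [-0.037,-0.027,0],"roll": 0},{"jaw": 1,"travel": [-0.039,-0.022,0],"roll": 0},{"jaw": 1,"travel": [-0.04,-0.018,0],"roll": 0},{"jaw": 1,"travel": [-0.041,-0.013,0],"roll": 0},{"jaw": 1,"travel": [-0.042,-0.008,0],"roll": 0},{"jaw": 1,"travel": [-0.042,-0.004,0],"roll": 0},{"jaw": 1,"travel": [-0.041,0.001,0],"roll": 0},{"jaw": 1,"travel": [-0.041,0.005,0],"roll": 0},{"jaw": 1,"travel": [-0.039,0.008,0],"roll": 0},{"jaw": 1,"travel": [-0.037,0.013,0],"roll": 0}]}}

```text
time_s: 11.78
ee_pos: [0.5382, 0.1225, 0.2233]
ee_rot: [[1.0, -0.0, 0.0], [-0.0, -1.0, -0.0], [0.0, 0.0, -1.0]]
force: [-0.5, -0.2, -0.9]
grip_width: 0.0305
grip_force: 59.6
```

```bash
python3 - <<'E'
from trk import *
look(8.22,.4)
c=cap('wrist','w4')
E
```

```text
t 11.775 top [  8.129 215.308] t 11.825 scene [  8.2   389.456] ee [0.5379 0.1222 0.2234] now 11.875 f [ 0.1  0.4 -1. ]
```

View pics/w4.png

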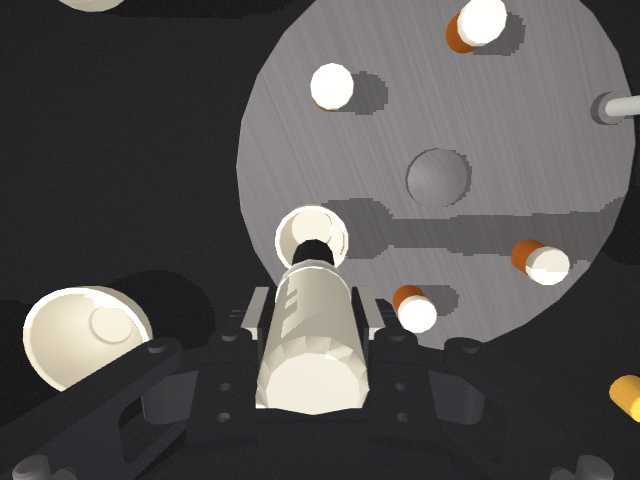

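```bash
cat > go.py <<'E'
from plan import *
from scipy.optimize import least_squares
D=np.array(json.load(open('d.json'))); t0=D[0,0]
def m(x,t):
    b=.0018/x[2]*.01; k=x[1]+.001/.0018
    return x[0]+k*(1-np.exp(-b*(t-t0)))/b-(.001/.0018)*(t-t0)
def go(tn,p,N,soft=.019):
    r=least_squares(lambda x:np.r_[(m(x,D[:,0])-D[:,1])/.02,(x[2]-1.9)/.4],[D[0,1],1.2,1.9])
    x=r.x; b=.0018/x[2]*.01; a=.001/x[2]*.01*1; a=.1/x[2]; b=.18/x[2]; a,b=a,b
    print('x',x.round(3),'res',(r.fun*.02).round(3))
    tm=D[-1,0]; th=m(x,tm); w=(m(x,tm+1e-3)-m(x,tm-1e-3))/2e-3; print('th',th,'w',w,'now',tn)
    plan(tm,th,w,tn,p,N,a,b)
E
sed -i 's|\.0018/x\[2\]\*\.01|.18/x[2]|; s|a=.001/x\[2\]\*.01\*1; a=.1/x\[2\]; b=.18/x\[2\]; a,b=a,b|a=.1/x[2]|' go.py
# x[2] = inertia in units of 0.01 -> b=.18/x2
echo '[[7.725,4.145],[8.325,4.855],[10.175,6.82],[10.225,6.85],[11.825,8.195]]' > d.json
python3 -c "
from go import *
from h import px
c=px(dict(np.load('pics/w4.npz')),311,240,.097);print(c,np.arctan2(c[1]-.031,c[0]-.574)+2*np.pi)
go(11.925,(.538,.1232),12)"
```

```text
[0.53948388 0.12346652 0.097     ] 8.211245556947818
x [4.135 1.263 2.203] res [-0.01   0.012 -0.008  0.008 -0.002  0.015]
th 8.192870123858626 w 0.7452491682853335 now 11.925
[{"jaw": 1, "travel": [-0.053, 0.021, 0], "roll": 0}, {"jaw": 1, "travel": [-0.03, 0.019, 0], "roll": 0}, {"jaw": 1, "travel": [-0.028, 0.021, 0], "roll": 0}, {"jaw": 1, "travel": [-0.026, 0.023, 0], "roll": 0}, {"jaw": 1, "travel": [-0.023, 0.025, 0], "roll": 0}, {"jaw": 1, "travel": [-0.02, 0.026, 0], "roll": 0}, {"jaw": 1, "travel": [-0.018, 0.027, 0], "roll": 0}, {"jaw": 1, "travel": [-0.016, 0.028, 0], "roll": 0}, {"jaw": 1, "travel": [-0.013, 0.028, 0], "roll": 0}, {"jaw": 1, "travel": [-0.01, 0.029, 0], "roll": 0}, {"jaw": 1, "travel": [-0.008, 0.029, 0], "roll": 0}, {"jaw": 1, "travel": [-0.006, 0.029, 0], "roll": 0}]
cmd end [0.4753 0.0469] t 13.425 th 9.255627152613906 w 0.5858376035088381
```

Request:
{"method": "step_arm", "body": {"steps": [{"jaw": 1,"travel": [-0.053,0.021,0],"roll": 0},{"jaw": 1,"travel": [-0.03,0.019,0],"roll": 0},{"jaw": 1,"travel": [-0.028,0.021,0],"roll": 0},{"jaw": 1,"travel": [-0.026,0.023,0],"roll": 0},{"jaw": 1,"travel": [-0.023,0.025,0],"roll": 0},{"jaw": 1,"travel": [-0.02,0.026,0],"roll": 0},{"jaw": 1,"travel": [-0.018,0.027,0],"roll": 0},{"jaw": 1,"travel": [-0.016,0.028,0],"roll": 0},{"jaw": 1,"travel": [-0.013,0.028,0],"roll": 0},{"jaw": 1,"travel": [-0.01,0.029,0],"roll": 0},{"jaw": 1,"travel": [-0.008,0.029,0],"roll": 0},{"jaw": 1,"travel": [-0.006,0.029,0],"roll": 0}]}}

```text
time_s: 13.42
ee_pos: [0.476, 0.046, 0.2233]
ee_rot: [[1.0, -0.001, 0.0], [-0.001, -1.0, -0.0], [0.0, 0.0, -1.0]]
force: [-0.2, -0.4, -1.3]
grip_width: 0.0304
grip_force: 59.6
```

```bash
python3 - <<'E'
from trk import *
look(9.27,.4)
E
```

```text
t 13.425 top [  9.25  129.524] t 13.475 scene [  9.334 405.877] ee [0.476  0.0455 0.2233] now 13.525 f [ 1.1  0.4 -1.6]
```

```bash

echo '[[7.725,4.145],[8.325,4.855],[10.175,6.82],[10.225,6.85],[11.825,8.2],[13.475,9.325]]' > d.json
python3 -c "
from go import *
go(13.525,(.4757,.0462),14)"
```

```text
x [4.137 1.254 2.301] res [-0.008  0.009 -0.01   0.007  0.006 -0.004  0.02 ]
th 9.32112376155622 w 0.5983269260436685 now 13.525
[{"jaw": 1, "travel": [-0.007, 0.064, 0], "roll": 0}, {"jaw": 1, "travel": [0.002, 0.029, 0], "roll": 0}, {"jaw": 1, "travel": [0.003, 0.028, 0], "roll": 0}, {"jaw": 1, "travel": [0.005, 0.027, 0], "roll": 0}, {"jaw": 1, "travel": [0.007, 0.027, 0], "roll": 0}, {"jaw": 1, "travel": [0.008, 0.025, 0], "roll": 0}, {"jaw": 1, "travel": [0.01, 0.024, 0], "roll": 0}, {"jaw": 1, "travel": [0.011, 0.023, 0], "roll": 0}, {"jaw": 1, "travel": [0.013, 0.022, 0], "roll": 0}, {"jaw": 1, "travel": [0.013, 0.02, 0], "roll": 0}, {"jaw": 1, "travel": [0.014, 0.02, 0], "roll": 0}, {"jaw": 1, "travel": [0.015, 0.018, 0], "roll": 0}, {"jaw": 1, "travel": [0.016, 0.016, 0], "roll": 0}, {"jaw": 1, "travel": [0.016, 0.016, 0], "roll": 0}]
cmd end [ 0.5072 -0.0436] t 15.275 th 10.259034188687057 w 0.44677072491849795
```

Request:
{"method": "step_arm", "body": {"steps": [{"jaw": 1,"travel": [-0.007,0.064,0],"roll": 0},{"jaw": 1,"travel": [0.002,0.029,0],"roll": 0},{"jaw": 1,"travel": [0.003,0.028,0],"roll": 0},{"jaw": 1,"travel": [0.005,0.027,0],"roll": 0},{"jaw": 1,"travel": [0.007,0.027,0],"roll": 0},{"jaw": 1,"travel": [0.008,0.025,0],"roll": 0},{"jaw": 1,"travel": [0.01,0.024,0],"roll": 0},{"jaw": 1,"travel": [0.011,0.023,0],"roll": 0},{"jaw": 1,"travel": [0.013,0.022,0],"roll": 0},{"jaw": 1,"travel": [0.013,0.02,0],"roll": 0},{"jaw": 1,"travel": [0.014,0.02,0],"roll": 0},{"jaw": 1,"travel": [0.015,0.018,0],"roll": 0},{"jaw": 1,"travel": [0.016,0.016,0],"roll": 0},{"jaw": 1,"travel": [0.016,0.016,0],"roll": 0}]}}

```text
time_s: 15.28
ee_pos: [0.5078, -0.0435, 0.2233]
ee_rot: [[1.0, -0.0, -0.0], [-0.0, -1.0, -0.0], [-0.0, 0.0, -1.0]]
force: [0.0, 0.1, -0.9]
grip_width: 0.0307
grip_force: 59.6
```

```bash
python3 - <<'E'
from trk import *
look(10.28,.4)
E
```

```text
t 15.275 top [ 10.28  273.612] t 15.325 scene [ 10.3   406.028] ee [ 0.508  -0.0438  0.2233] now 15.375 f [-0.6 -0.  -1.7]
```

```bash

echo '[[7.725,4.145],[8.325,4.855],[10.175,6.82],[10.225,6.85],[11.825,8.2],[13.475,9.325],[15.325,10.3]]' > d.json
python3 -c "
from go import *
go(15.375,(.5076,-.0437),14)"
```

```text
x [4.139 1.25  2.332] res [-0.006  0.009 -0.012  0.005  0.006  0.002 -0.004  0.022]
th 10.296409095266071 w 0.44853034792602386 now 15.375
[{"jaw": 1, "travel": [0.035, 0.028, 0], "roll": 0}, {"jaw": 1, "travel": [0.018, 0.012, 0], "roll": 0}, {"jaw": 1, "travel": [0.018, 0.011, 0], "roll": 0}, {"jaw": 1, "travel": [0.018, 0.009, 0], "roll": 0}, {"jaw": 1, "travel": [0.018, 0.008, 0], "roll": 0}, {"jaw": 1, "travel": [0.018, 0.008, 0], "roll": 0}, {"jaw": 1, "travel": [0.018, 0.006, 0], "roll": 0}, {"jaw": 1, "travel": [0.018, 0.005, 0], "roll": 0}, {"jaw": 1, "travel": [0.018, 0.005, 0], "roll": 0}, {"jaw": 1, "travel": [0.017, 0.003, 0], "roll": 0}, {"jaw": 1, "travel": [0.018, 0.003, 0], "roll": 0}, {"jaw": 1, "travel": [0.016, 0.002, 0], "roll": 0}, {"jaw": 1, "travel": [0.017, 0.001, 0], "roll": 0}, {"jaw": 1, "travel": [0.016, 0.0, 0], "roll": 0}]
cmd end [ 0.5733 -0.069 ] t 17.125 th 10.98420277923986 w 0.3182743328529705
```

Request:
{"method": "step_arm", "body": {"steps": [{"jaw": 1,"travel": [0.035,0.028,0],"roll": 0},{"jaw": 1,"travel": [0.018,0.012,0],"roll": 0},{"jaw": 1,"travel": [0.018,0.011,0],"roll": 0},{"jaw": 1,"travel": [0.018,0.009,0],"roll": 0},{"jaw": 1,"travel": [0.018,0.008,0],"roll": 0},{"jaw": 1,"travel": [0.018,0.008,0],"roll": 0},{"jaw": 1,"travel": [0.018,0.006,0],"roll": 0},{"jaw": 1,"travel": [0.018,0.005,0],"roll": 0},{"jaw": 1,"travel": [0.018,0.005,0],"roll": 0},{"jaw": 1,"travel": [0.017,0.003,0],"roll": 0},{"jaw": 1,"travel": [0.018,0.003,0],"roll": 0},{"jaw": 1,"travel": [0.016,0.002,0],"roll": 0},{"jaw": 1,"travel": [0.017,0.001,0],"roll": 0},{"jaw": 1,"travel": [0.016,0.0,0],"roll": 0}]}}

```text
time_s: 17.12
ee_pos: [0.5735, -0.0685, 0.2233]
ee_rot: [[1.0, -0.0, 0.0], [-0.0, -1.0, -0.0], [0.0, 0.0, -1.0]]
force: [0.9, 0.0, -0.7]
grip_width: 0.0308
grip_force: 59.6
```

```bash
python3 - <<'E'
from trk import *
look(11,.4)
E
```

```text
t 17.125 top [ 10.985 357.044] t 17.175 scene [ 10.975 303.639] ee [ 0.5737 -0.0685  0.2232] now 17.225 f [ 0.2 -0.4 -0.7]
```

```bash

echo '[[7.725,4.145],[8.325,4.855],[10.175,6.82],[10.225,6.85],[11.825,8.2],[13.475,9.325],[15.325,10.3],[17.175,10.99]]' > d.json
python3 -c "
from go import *
go(17.225,(.5735,-.0687),16)"
```

```text
x [4.138 1.251 2.321] res [-0.007  0.009 -0.011  0.006  0.007  0.002 -0.007  0.003  0.021]
th 10.992563607769402 w 0.3128715620848155 now 17.225
[{"jaw": 1, "travel": [0.024, 0.001, 0], "roll": 0}, {"jaw": 1, "travel": [0.015, -0.002, 0], "roll": 0}, {"jaw": 1, "travel": [0.014, -0.001, 0], "roll": 0}, {"jaw": 1, "travel": [0.014, -0.002, 0], "roll": 0}, {"jaw": 1, "travel": [0.013, -0.003, 0], "roll": 0}, {"jaw": 1, "travel": [0.013, -0.002, 0], "roll": 0}, {"jaw": 1, "travel": [0.013, -0.003, 0], "roll": 0}, {"jaw": 1, "travel": [0.012, -0.004, 0], "roll": 0}, {"jaw": 1, "travel": [0.011, -0.004, 0], "roll": 0}, {"jaw": 1, "travel": [0.011, -0.003, 0], "roll": 0}, {"jaw": 1, "travel": [0.011, -0.004, 0], "roll": 0}, {"jaw": 1, "travel": [0.01, -0.005, 0], "roll": 0}, {"jaw": 1, "travel": [0.009, -0.004, 0], "roll": 0}, {"jaw": 1, "travel": [0.009, -0.004, 0], "roll": 0}, {"jaw": 1, "travel": [0.009, -0.005, 0], "roll": 0}, {"jaw": 1, "travel": [0.008, -0.004, 0], "roll": 0}]
cmd end [ 0.6225 -0.0564] t 19.225 th 11.499914248453967 w 0.1852415453704495
```

Request:
{"method": "step_arm", "body": {"steps": [{"jaw": 1,"travel": [0.024,0.001,0],"roll": 0},{"jaw": 1,"travel": [0.015,-0.002,0],"roll": 0},{"jaw": 1,"travel": [0.014,-0.001,0],"roll": 0},{"jaw": 1,"travel": [0.014,-0.002,0],"roll": 0},{"jaw": 1,"travel": [0.013,-0.003,0],"roll": 0},{"jaw": 1,"travel": [0.013,-0.002,0],"roll": 0},{"jaw": 1,"travel": [0.013,-0.003,0],"roll": 0},{"jaw": 1,"travel": [0.012,-0.004,0],"roll": 0},{"jaw": 1,"travel": [0.011,-0.004,0],"roll": 0},{"jaw": 1,"travel": [0.011,-0.003,0],"roll": 0},{"jaw": 1,"travel": [0.011,-0.004,0],"roll": 0},{"jaw": 1,"travel": [0.01,-0.005,0],"roll": 0},{"jaw": 1,"travel": [0.009,-0.004,0],"roll": 0},{"jaw": 1,"travel": [0.009,-0.004,0],"roll": 0},{"jaw": 1,"travel": [0.009,-0.005,0],"roll": 0},{"jaw": 1,"travel": [0.008,-0.004,0],"roll": 0}]}}

```text
time_s: 19.23
ee_pos: [0.6224, -0.0562, 0.2233]
ee_rot: [[1.0, -0.0, 0.0], [-0.0, -1.0, -0.0], [0.0, 0.0, -1.0]]
force: [-0.0, -0.4, -1.2]
grip_width: 0.0305
grip_force: 59.6
```

```bash
python3 - <<'E'
from trk import *
look(11.5,.4); cap('wrist','w5')
E
```

```text
t 19.225 top [ 11.51  358.604] t 19.275 scene [ 11.525 287.926] ee [ 0.6225 -0.0561  0.2233] now 19.325 f [-0.5 -0.8 -0.9]
```

View pics/w5.png

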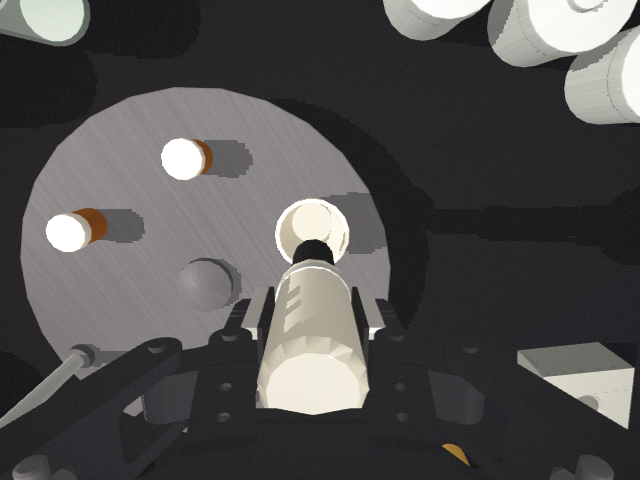

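```bash

echo '[[7.725,4.145],[8.325,4.855],[10.175,6.82],[10.225,6.85],[11.825,8.2],[13.475,9.325],[15.325,10.3],[17.175,10.99],[19.275,11.52]]' > d.json
python3 -c "
from go import *
from h import px
print(px(dict(np.load('pics/w5.npz')),312,234,.097))
go(19.375,(.6224,-.0563),20)"
```

```text
[ 0.62824871 -0.0553859   0.097     ]
x [4.139 1.25  2.33 ] res [-0.006  0.009 -0.012  0.004  0.005  0.001 -0.006  0.007 -0.003  0.021]
th 11.516515523776905 w 0.1841204240786709 now 19.375
[{"jaw": 1, "travel": [0.02, -0.011, 0], "roll": 0}, {"jaw": 1, "travel": [0.007, -0.005, 0], "roll": 0}, {"jaw": 1, "travel": [0.007, -0.004, 0], "roll": 0}, {"jaw": 1, "travel": [0.006, -0.005, 0], "roll": 0}, {"jaw": 1, "travel": [0.006, -0.004, 0], "roll": 0}, {"jaw": 1, "travel": [0.005, -0.004, 0], "roll": 0}, {"jaw": 1, "travel": [0.006, -0.004, 0], "roll": 0}, {"jaw": 1, "travel": [0.005, -0.004, 0], "roll": 0}, {"jaw": 1, "travel": [0.004, -0.004, 0], "roll": 0}, {"jaw": 1, "travel": [0.004, -0.004, 0], "roll": 0}, {"jaw": 1, "travel": [0.004, -0.003, 0], "roll": 0}, {"jaw": 1, "travel": [0.004, -0.004, 0], "roll": 0}, {"jaw": 1, "travel": [0.004, -0.003, 0], "roll": 0}, {"jaw": 1, "travel": [0.003, -0.003, 0], "roll": 0}, {"jaw": 1, "travel": [0.003, -0.003, 0], "roll": 0}, {"jaw": 1, "travel": [0.002, -0.002, 0], "roll": 0}, {"jaw": 1, "travel": [0.003, -0.003, 0], "roll": 0}, {"jaw": 1, "travel": [0.002, -0.002, 0], "roll": 0}, {"jaw": 1, "travel": [0.002, -0.002, 0], "roll": 0}, {"jaw": 1, "travel": [0.002, -0.002, 0], "roll": 0}]
cmd end [ 0.6471 -0.0373] t 21.875 th 11.81451092075331 w 0.049519872716574924
```

Request:
{"method": "step_arm", "body": {"steps": [{"jaw": 1,"travel": [0.02,-0.011,0],"roll": 0},{"jaw": 1,"travel": [0.007,-0.005,0],"roll": 0},{"jaw": 1,"travel": [0.007,-0.004,0],"roll": 0},{"jaw": 1,"travel": [0.006,-0.005,0],"roll": 0},{"jaw": 1,"travel": [0.006,-0.004,0],"roll": 0},{"jaw": 1,"travel": [0.005,-0.004,0],"roll": 0},{"jaw": 1,"travel": [0.006,-0.004,0],"roll": 0},{"jaw": 1,"travel": [0.005,-0.004,0],"roll": 0},{"jaw": 1,"travel": [0.004,-0.004,0],"roll": 0},{"jaw": 1,"travel": [0.004,-0.004,0],"roll": 0},{"jaw": 1,"travel": [0.004,-0.003,0],"roll": 0},{"jaw": 1,"travel": [0.004,-0.004,0],"roll": 0},{"jaw": 1,"travel": [0.004,-0.003,0],"roll": 0},{"jaw": 1,"travel": [0.003,-0.003,0],"roll": 0},{"jaw": 1,"travel": [0.003,-0.003,0],"roll": 0},{"jaw": 1,"travel": [0.002,-0.002,0],"roll": 0},{"jaw": 1,"travel": [0.003,-0.003,0],"roll": 0},{"jaw": 1,"travel": [0.002,-0.002,0],"roll": 0},{"jaw": 1,"travel": [0.002,-0.002,0],"roll": 0},{"jaw": 1,"travel": [0.002,-0.002,0],"roll": 0}]}}

```text
time_s: 21.88
ee_pos: [0.6471, -0.0373, 0.2233]
ee_rot: [[1.0, -0.0, 0.0], [-0.0, -1.0, -0.0], [0.0, 0.0, -1.0]]
force: [0.6, -0.5, -0.5]
grip_width: 0.0302
grip_force: 59.6
```

```bash
python3 - <<'E'
from trk import *
look(11.81,.4)
E
```

```text
t 21.875 top [ 11.82  269.844] t 21.925 scene [ 11.824 404.619] ee [ 0.6471 -0.0373  0.2233] now 21.975 f [-0.  -0.2 -1.2]
```

Request:
{"method": "step_arm", "body": {"steps": [{"jaw": 1,"travel": [0.003,-0.003,0],"roll": 0},{"jaw": 1,"travel": [0.003,-0.003,0],"roll": 0},{"jaw": 1,"travel": [0,0,0],"roll": 0},{"jaw": 1,"travel": [0,0,0],"roll": 0},{"jaw": 1,"travel": [0,0,0],"roll": 0},{"jaw": 1,"travel": [0,0,0],"roll": 0},{"jaw": 1,"travel": [0,0,0],"roll": 0},{"jaw": 1,"travel": [0,0,0],"roll": 0},{"jaw": 1,"travel": [0,0,0],"roll": 0},{"jaw": 1,"travel": [0,0,0],"roll": 0},{"jaw": 1,"travel": [0,0,0],"roll": 0},{"jaw": 1,"travel": [0,0,0],"roll": 0},{"jaw": 1,"travel": [0,0,0],"roll": 0},{"jaw": 1,"travel": [0,0,0],"roll": 0},{"jaw": 1,"travel": [0,0,0],"roll": 0},{"jaw": 1,"travel": [0,0,0],"roll": 0},{"jaw": 1,"travel": [0,0,0],"roll": 0},{"jaw": 1,"travel": [0,0,0],"roll": 0},{"jaw": 1,"travel": [0,0,0],"roll": 0},{"jaw": 1,"travel": [0,0,0],"roll": 0}]}}

```text
time_s: 24.48
ee_pos: [0.6485, -0.0358, 0.2233]
ee_rot: [[1.0, -0.0, 0.0], [-0.0, -1.0, 0.0], [0.0, -0.0, -1.0]]
force: [0.1, 0.4, -1.4]
grip_width: 0.0309
grip_force: 59.6
```

```bash
python3 - <<'E'
from trk import *
look(11.84,.4);look(11.84,.4); w=cap('wrist','w6')
s=cap('scene','s6')['color'][100:420,160:480]
cv2.imwrite('pics/m6.png',np.hstack([w['color'][100:420,160:480],s])[:,:,::-1])
E
```

```text
t 24.475 top [ 11.85  270.447] t 24.525 scene [ 11.845 407.829] ee [ 0.6485 -0.0358  0.2233] now 24.575 f [ 0.2 -0.2 -0.9]
t 24.575 top [ 11.85  270.641] t 24.625 scene [ 11.845 407.412] ee [ 0.6485 -0.0358  0.2233] now 24.675 f [-0.2  0.9 -0.9]
```

View pics/m6.png

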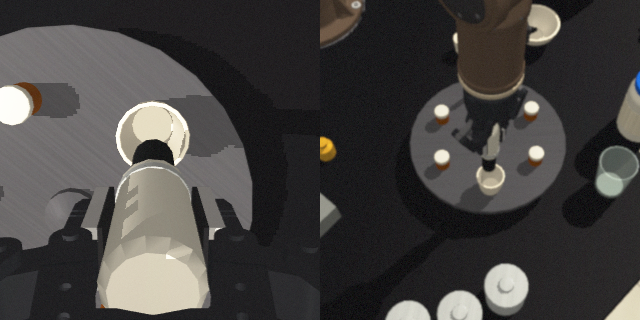

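The carousel is at rest (11.85 rad in both readings). The wrist view shows the nose over the mouth, mouth centre at about (313, 234) in full-frame pixels. Handing in.

```bash
python3 -c "
from workcell import bot
print(bot.hand_in())"
```

```text
the job is handed in; nothing more can be done
None
```

The job is handed in at about 25 s with no verdict shown: I pushed the carousel to about 1.2 rad/s with the held probe, tracked the crucible from roughly 10.5 s until it stopped by itself, and the probe is still held upright about 3 cm above the mouth.

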